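# Push the pot off the heat to the back rail and switch its zone off

## Task

The covered pot on the tabletop hob has finished cooking. Without lifting it, gently push it across the glass off its front cooking zone to the resting ring at the back, centred on the ring and right up against the rear rail, with its loose lid staying on; and turn the dial in front of the zone it stood on fully back to its off stop. The other zone stays on with the steel cup on it, and everything else stays where it stands.

Things in the scene. Friction and masses are not known exactly. Their poses are not given: they have to be found in the camera images.
- hob: Slim fixed tabletop hob right of the sink, 335 (x) x 240 (y) x 50 mm, flat black glass (z 50 mm) in a steel frame. Origin: centre of its underside; x points away from the robot to its rear, y to its left. Two cooking zones (double printed rings, outer radius 52) at x -30, y +57 (left) and x -30, y -57 (right); each dial stands straight in front of its zone.
- rest_mark (a point): Centre of the single printed resting ring (radius 57) with cross hairs in the glass's rear half, at x 89, y 0, z 50 mm in the hob's frame. A pot that touches the rear rail there stands centred on it.
- hob_rail: Straight steel rail along the hob's rear edge, 10 mm round bar, 196 mm long along y, its axis at x 152, z 78 mm in the hob's frame (28 mm above the glass), so its near face is at x 147. Its origin and axes are those of the hob. Fixed to the hob.
- pot: Straight-sided round steel pot without handles, outer radius 58 mm, 52 mm high, covered, 0.5 to 0.9 kg; too wide for a gripper. It starts on the left or the right cooking zone. Origin: centre of its underside, z up.
- pot_lid: Flat plain lid lying loose on the pot, radius 57 mm, without a knob; its flange sits 6 mm deep inside the rim with 2 mm play. Origin: centre of the underside of its plate, level with the pot's rim (52 mm above the pot's origin); its top is 5 mm higher.
- steel_cup: Small plain steel beaker, diameter 56, 64 mm high, on the other cooking zone. Origin: centre of its underside.
- dial_left (a joint): Angle (rad) of the dial of the left (+y) zone: 0 is its off stop, where the white line on the bar points to the rear (hob +x, at the printed off bar); it grows clockwise seen from above to 4.4. It is stiff enough to stay where it is left (about 0.04 N m).
- dial_right (a joint): Angle (rad) of the dial of the right (-y) zone, in the same sense: 0 is the off stop, growing clockwise to 4.4.
- dial_left_grip (a point): On the axis of the left dial, hob x -139, y +57, 23 mm above the glass. The dial has a round skirt (radius 20, top 7 mm above the glass) and on it a straight grip bar 38 mm long, 14 wide, its top 31 mm above the glass. The point's x axis runs along the bar to its end with the white line.
- dial_right_grip (a point): The same on the right dial, hob x -139, y -57.
- salt_shaker: Salt shaker, diameter 44, 90 mm high, on the worktop left of the hob. Origin: centre of its underside.
- pepper_mill: Dark wooden pepper mill, diameter 58, 170 mm high, on the worktop left of the hob. Origin: centre of its underside.
- jar_honey: Honey jar, diameter 71, 110 mm high, on the worktop left of the hob. Origin: centre of its underside.

How it is judged:
By the outcome, as a careful person would: the job done as asked, in the order asked, and still so for the second after the job is handed in, with the robot touching nothing.
It also fails if it takes over 61 s, if anything falls off the work surface, if the arm or the gripper's body presses on something with over 40 N, if the wrist force passes 120 N, or if a joint passes its speed limit or range.

## Robot

A 7-joint arm with a two-finger parallel gripper is mounted at the origin on a cart in front of the work surface, level with it; the furniture and walls round the work are solid. World frame = base frame: x ahead of the robot, y to its left, z up, the work surface at z = 0. Lengths are in m, angles in rad, forces in N, time in s.
With the tool pointing down it reaches from about 0.35 to 0.9 m from the base axis. Payload 8.1 kg.
Tool frame: the origin (TCP) lies at the very end of the fingers, on their centre line; the grasp point (between the pads) lies 19 mm behind it; z points along the fingers, x is the direction in which the jaws open and shut, and the axes are right-handed (so a half turn about z gives the same grasp; the last joint's range is limited). The gripper opens to 85 mm and grips with 20 to 120 N. Pads are 22 mm wide; open, the fingers measure 114 mm over their backs; the gripper's body (76 mm by 85 mm) begins 54 mm behind the grasp point. The pads swing forward as they close: fully open they stand 13 mm farther back than shut.
Start: joints at [-1.382, 0.434, 0.025, 1.573, -0.012, 1.134, -0.075], TCP at [0.18, 0.599, 0.231] pointing down, gripper open.
Joint ranges: [-2.62, 2.62], [-0.44, 2.09], [-1.27, 1.32], [0.08, 2.57], [-1.32, 4.46], [0.12, 2], [-2.74, 2.74]. Speed limits (rad/s): [2.22, 2.22, 3.01, 3.01, 3.14, 3.14, 3.14].

## Interface

Orientations are given as a unit quaternion [x, y, z, w].
In Python, from bench import arm gives the robot as it stands. The module is installed in compiled form; this text tells all that it offers. Calls block until the motion is done:
- arm.move_to(position, orientation): joint-space move of the TCP to a pose.
- arm.movel(position, rot=None, rate=0.15, stop_force=None): straight line of the TCP; rot=None keeps the orientation; rate is the mean speed in m/s. With stop_force (N) it stops when the force on the tool has changed by that much, and returns True; else False.
- arm.goto_joints(angles): joint-space move.
- arm.move_gripper(opening, newtons=None): finger opening in m; newtons is the grip in N (None keeps the last); returns when the fingers have stopped.
- arm.dwell(seconds).
- arm.ik(position, orientation): joint angles nearest the present ones, or None.
- arm.get_obs(): the state.
- arm.snapshot(name): name is "scene" or "top" or "wrist"; returns the picture (420x560x3 uint8, blue, green, red); there is no depth.
- arm.camera_params(name): a dict with "intrinsics" (3x3 intrinsics, pixels), "R" (3x3) and "t" (3): a world point X has camera coordinates R X + t. Camera axes: x right, y down, z forward; pixel columns grow to the right and rows downward; lengths in m; the calibration is good to about 2 mm. The wrist camera is an equidistant fisheye: a pixel r from the principal point sees the ray r / f radians off the axis. A picture is of the moment at which its call begins: read the wrist's pose just before it. camera_params takes no time and is no camera call; for the wrist camera it gives the pose at the moment of the call.
A pose or a line that the arm cannot do raises arm.MotionError and nothing moves.
- arm.hand_in(): hands the job in, once; it reports no verdict.
Trained networks look in the newest picture that a camera, given by its name, has taken for a name from the list of things; names that differ only in an ending like _2 or _b are one class to them, and where a whole thing is asked for, a point or a joint stands for the part that bears it (a point fixed in the world has none). Each returns a list of dicts, best first, with "p" (0 to 1); they miss things now and then, are a little off and sometimes report something else, mostly with a low value. They report only what shows in the picture. A call takes as long as a camera call.
- arm.spot_in(target, camera): "position" ([x, y, z] in m, in the coordinates of the camera as it stood for that picture, good to about 4 mm: the middle of the surface that is visible of it).
- arm.place_of(target, camera): "position" ([x, y, z] in m, in the coordinates of the camera as it stood for that picture, good to about 4 mm: a listed point, or the origin of a listed thing).
The state is a dict: "time": time; "joint_positions": joint angles; "qd": joint speeds; "tau": joint torques, N m; "tcp_pos": TCP position; "eef_rot": TCP orientation; "ft_force": force on the tool from outside, world axes, zero at the start; "moment": the same for the moment, N m; "finger_gap": finger opening in m.
Only numpy, scipy, OpenCV 4.12 (cv2) and the standard library are available. Lean on these libraries where they do the work, as an engineer would, in place of code of your own. Each camera call takes 0.05 s, during which the arm holds its last target.

## Working session

There is one attempt and no reset: what is moved stays moved. The work goes in short steps, each a Python script; the robot and the scene stay as the last script left them, time stands still between calls to the robot, and variables do not carry over. Pictures are saved under pics/ and viewed, and the job is handed in when it is done.

```bash
mkdir -p pics; cat > h.py <<'E'
from bench import arm
import numpy as np, cv2
from scipy.spatial.transform import Rotation as Ro
def toworld(p,cam):
    c=arm.camera_params(cam); return np.array(c['R']).T@(np.array(p)-np.array(c['t']))
def proj(X,cam):
    c=arm.camera_params(cam); q=np.array(c['R'])@np.array(X)+np.array(c['t']); u=np.array(c['intrinsics'])@q; return u[:2]/u[2]
def pix2plane(uv,z,cam):
    c=arm.camera_params(cam);R=np.array(c['R']);t=np.array(c['t'])
    d=R.T@np.linalg.solve(np.array(c['intrinsics']),[uv[0],uv[1],1]);o=-R.T@t
    return o+d*(z-o[2])/d[2]
E
python3 - <<'E'
from h import *
np.set_printoptions(precision=4,suppress=True)
for c in ['scene','top']:
    im=arm.snapshot(c); cv2.imwrite(f'pics/{c}0.png',im)
    for n in ['hob','rest_mark','pot','pot_lid','steel_cup','dial_left_grip','dial_right_grip','salt_shaker','pepper_mill','jar_honey']:
        r=arm.place_of(n,c)
        print(c,n,[(round(d['p'],2),toworld(d['position'],c)) for d in r[:3]])
o=arm.get_obs();print(o['time'],o['tcp_pos'],o['eef_rot'],o['ft_force'])
E
```

```text
scene hob [(0.32, array([ 0.5464, -0.3525,  0.0969]))]
scene rest_mark [(0.77, array([ 0.6706, -0.3327,  0.0518]))]
scene pot [(0.64, array([ 0.5473, -0.3573,  0.0496]))]
scene pot_lid [(0.7, array([ 0.5426, -0.3511,  0.0996]))]
scene steel_cup [(0.78, array([ 0.5728, -0.2427,  0.0486]))]
scene dial_left_grip [(0.85, array([ 0.4698, -0.2088,  0.0733])), (0.51, array([ 0.4897,  0.0518, -0.0043]))]
scene dial_right_grip [(0.84, array([ 0.4395, -0.3198,  0.0733])), (0.48, array([ 0.5427, -0.3536,  0.0985]))]
scene salt_shaker [(0.92, array([ 0.423 , -0.0769,  0.0004]))]
scene pepper_mill [(0.58, array([ 0.4834, -0.0378,  0.0008])), (0.2, array([ 0.5454, -0.3574,  0.048 ]))]
scene jar_honey [(0.6, array([0.4889, 0.0511, 0.0006]))]
top hob [(0.89, array([ 0.5852, -0.311 , -0.0001]))]
top rest_mark [(0.58, array([ 0.6731, -0.3321,  0.0492]))]
top pot []
top pot_lid [(0.88, array([ 0.5476, -0.3575,  0.104 ]))]
top steel_cup [(0.78, array([ 0.5774, -0.2466,  0.0485]))]
top dial_left_grip [(0.87, array([ 0.4706, -0.2134,  0.0719]))]
top dial_right_grip [(0.65, array([ 0.437 , -0.3203,  0.0681]))]
top salt_shaker [(0.91, array([ 0.4201, -0.0724, -0.004 ])), (0.52, array([ 0.4392, -0.3214,  0.0669]))]
top pepper_mill [(0.8, array([ 0.4789, -0.0384,  0.001 ])), (0.33, array([ 0.4697, -0.2134,  0.0721]))]
top jar_honey [(0.72, array([ 0.49  ,  0.0508, -0.0012]))]
1.1 [0.1798 0.5986 0.2313] [ 0.8024  0.5968  0.     -0.    ] [0.3539 0.3944 0.013 ]
```

View pics/scene0.png

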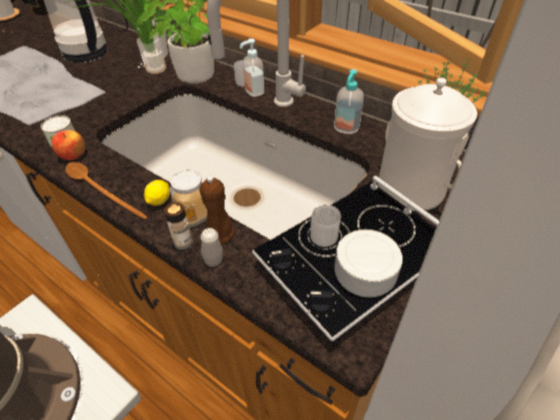

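View pics/top0.png

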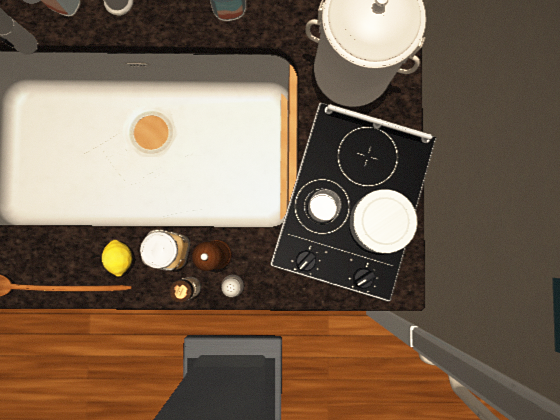

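The pot stands on the right zone (top pic 385,221), with the cup on the left zone (322,207). The hob is yawed clockwise, a big stockpot stands behind the rail, and a grey wall is on the right. I'll zoom in next.

```bash
python3 - <<'E'
from h import *
np.set_printoptions(precision=4,suppress=True)
im=cv2.imread('pics/top0.png')
cr=im[90:310,260:445]; cv2.imwrite('pics/topz.png',cv2.resize(cr,None,fx=2.7,fy=2.7,interpolation=cv2.INTER_CUBIC))
cr=im[235:300,270:400]; cv2.imwrite('pics/dials.png',cv2.resize(cr,None,fx=6,fy=6,interpolation=cv2.INTER_CUBIC))
c=arm.camera_params('top');print(c['intrinsics'],-np.array(c['R']).T@c['t'])
print(c['R'])
c=arm.camera_params('scene');print(c['intrinsics'],-np.array(c['R']).T@c['t'])
# guess hob fit: project model
for P in [(425,250),(425,130)]: print(P,pix2plane(P,0,'top'))
E
```

```text
[[480.4578   0.     281.7085]
 [  0.     480.4578 211.5001]
 [  0.       0.       1.    ]] [ 0.4932 -0.1595  0.9695]
[[ 0.0078 -0.9999  0.0096]
 [-0.997  -0.0085 -0.0765]
 [ 0.0766 -0.009  -0.997 ]]
[[413.5542   0.     278.4522]
 [  0.     413.5542 208.9955]
 [  0.       0.       1.    ]] [ 0.0875 -0.5095  0.6906]
(425, 250) [ 0.4923 -0.4579  0.    ]
(425, 130) [ 0.7383 -0.4616  0.    ]
```

View pics/topz.png

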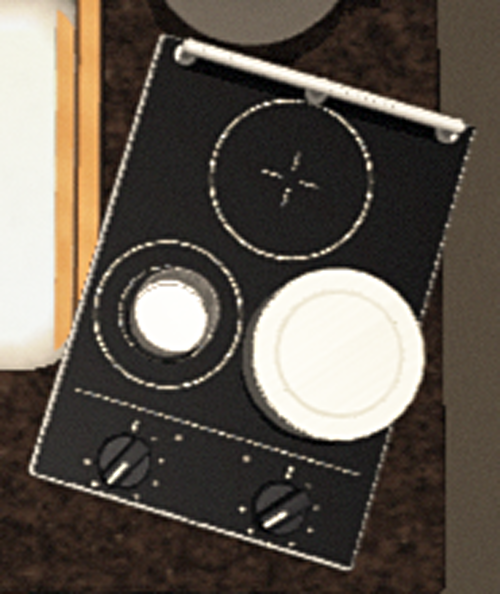

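View pics/dials.png

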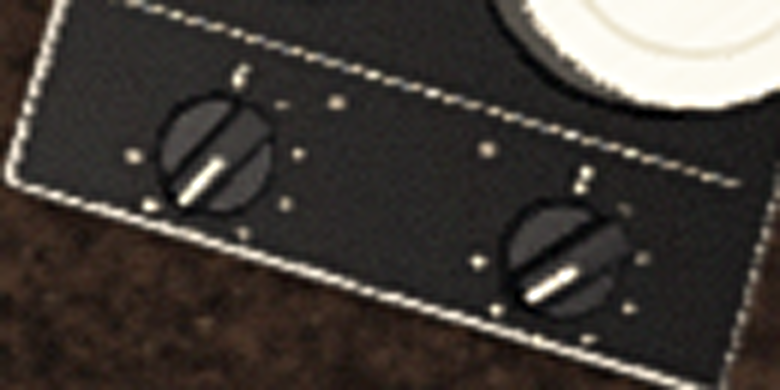

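```bash
python3 - <<'E'
from h import *
from scipy.optimize import least_squares
np.set_printoptions(precision=4,suppress=True)
im=cv2.imread('pics/scene0.png')
cr=im[170:340,245:445]; cv2.imwrite('pics/scz.png',cv2.resize(cr,None,fx=4,fy=4,interpolation=cv2.INTER_CUBIC)[:600])
z=lambda p:(np.array(p)/2.7+[260,90]-0.3)
M=[((.1675,.12,.05),(165,36)),((-.1675,.12,.05),(33,472)),((-.1675,-.12,.05),(350,569)),((.1675,-.12,.05),(472,128)),((.089,0,.05),(291,179)),((-.03,.057,.05),(168,313))]
def T(q,X):
    c,s=np.cos(q[2]),np.sin(q[2]); return np.array([q[0]+c*X[0]-s*X[1],q[1]+s*X[0]+c*X[1],X[2]])
f=lambda q:np.concatenate([proj(T(q,X),'top')-z(p) for X,p in M])
r=least_squares(f,[.585,-.31,-.26]);print('hob',r.x,np.degrees(r.x[2]));print(f(r.x).reshape(-1,2))
q=r.x
for n,X in dict(rest=(.089,0,.05),dl=(-.139,.057,.073),dr=(-.139,-.057,.073),zr=(-.03,-.057,.05),zl=(-.03,.057,.05)).items(): print(n,T(q,X))
# lid circle
print('lid',pix2plane(z((335,354)),.107,'top'))
E
```

```text
hob [ 0.5875 -0.3078 -0.2856] -16.364386711341293
[[-1.3922 -2.4663]
 [-2.3676  0.9834]
 [ 1.3445  1.826 ]
 [ 2.8962 -1.3197]
 [-0.2434  0.1686]
 [-0.1951  0.5353]]
rest [ 0.6729 -0.3329  0.05  ]
dl [ 0.4702 -0.2139  0.073 ]
dr [ 0.4381 -0.3233  0.073 ]
zr [ 0.5427 -0.354   0.05  ]
zl [ 0.5748 -0.2446  0.05  ]
lid [ 0.5442 -0.3513  0.107 ]
```

View pics/scz.png

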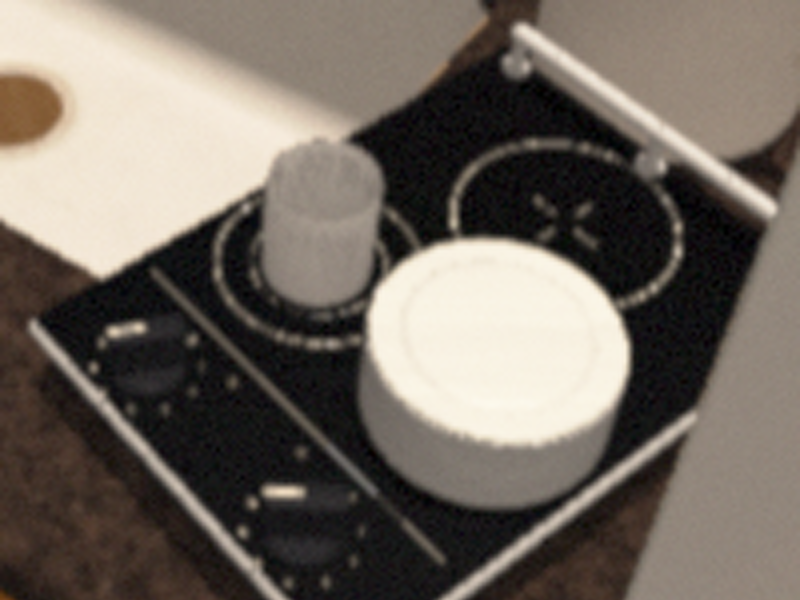

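```bash
cat >> h.py <<'E'
Q=(0.5875,-0.3078,-0.2856)
def T(X,q=Q):
    c,s=np.cos(q[2]),np.sin(q[2]); return np.array([q[0]+c*X[0]-s*X[1],q[1]+s*X[0]+c*X[1],X[2]])
def Tinv(X,q=Q):
    c,s=np.cos(q[2]),np.sin(q[2]); d=np.array(X[:2])-q[:2]; return np.array([c*d[0]+s*d[1],-s*d[0]+c*d[1]])
def down(a):  # jaw x axis at world angle a
    x=np.array([np.cos(a),np.sin(a),0]); z=np.array([0,0,-1.]); return Ro.from_matrix(np.c_[x,np.cross(z,x),z]).as_quat()
E
python3 - <<'E'
from h import *
np.set_printoptions(precision=3,suppress=True)
pot=np.array([-.03,-.057]);rest=np.array([.089,0])
phi=np.arctan2(.057,.119);d=np.array([np.cos(phi),np.sin(phi)])
for nm,P,b in [('pre',pot-.1*d,phi),('con',pot-.05*d,phi),('end',rest-.05*d,phi),('end0',rest-[.05,0],0)]:
  for s in (np.pi/2,-np.pi/2):
    X=T((*P,.055)); print(nm,X,arm.ik(X,down(Q[2]+b+s)), arm.ik(X+[0,0,.12],down(Q[2]+b+s)) is not None)
X=T((-.139,-.057,.062))
for a in np.radians(np.arange(-180,181,30)): print(np.degrees(a),arm.ik(X,down(a)))
E
```

```text
pre [ 0.444 -0.37   0.055] [ 0.266  0.6    0.485  1.899 -0.401  0.739  2.713] True
pre [ 0.444 -0.37   0.055] [-0.089  0.868  1.143  1.926 -0.951  1.022  0.089] True
con [ 0.493 -0.362  0.055] [ 0.28   0.628  0.394  1.807 -0.329  0.772  2.577] True
con [ 0.493 -0.362  0.055] [-0.12   0.911  1.142  1.839 -0.959  1.071 -0.   ] True
end [ 0.624 -0.341  0.055] [ 0.101  0.792  0.556  1.541 -0.481  0.949  2.54 ] True
end [ 0.624 -0.341  0.055] [-0.123  0.977  1.046  1.561 -0.905  1.148 -0.284] True
end0 [ 0.625 -0.319  0.055] [ 0.064  0.78   0.56   1.568 -0.483  0.935  2.071] True
end0 [ 0.625 -0.319  0.055] [-0.215  1.073  1.227  1.593 -1.053  1.259 -0.65 ] True
-180.0 [-0.18   0.809  1.145  2.005 -0.921  0.974 -1.696]
-150.0 [-0.18   0.809  1.145  2.005 -0.921  0.974 -1.172]
-119.99999999999999 [-0.18   0.809  1.145  2.005 -0.921  0.974 -0.649]
-90.0 [-0.18   0.809  1.145  2.005 -0.921  0.974 -0.125]
-59.99999999999999 [-0.18   0.809  1.145  2.005 -0.921  0.974  0.399]
-29.999999999999996 [-0.18   0.809  1.145  2.005 -0.921  0.974  0.922]
0.0 [-0.096  0.698  0.956  2.    -0.768  0.856  1.295]
29.999999999999996 [ 0.126  0.565  0.581  1.983 -0.459  0.725  1.511]
59.99999999999999 [-0.052  0.659  0.874  1.997 -0.7    0.817  2.275]
90.0 [ 0.132  0.563  0.573  1.983 -0.452  0.723  2.551]
119.99999999999999 [ 0.917  0.569 -0.526  1.916  0.403  0.762  2.258]
150.0 [-0.18   0.809  1.145  2.005 -0.921  0.974 -2.219]
180.0 [-0.18   0.809  1.145  2.005 -0.921  0.974 -1.696]
```

```bash
python3 - <<'E'
from h import *
np.set_printoptions(precision=3,suppress=True)
arm.goto_joints([-0.4,0.2,0,1.8,0,1.14,-0.5])
arm.goto_joints([0.6,0.2,0,1.8,0,1.1416,-0.78])
o=arm.get_obs();print(o['time'],o['tcp_pos'],o['eef_rot'],o['finger_gap'],o['ft_force'])
pot=np.array([-.03,-.057]);rest=np.array([.089,0])
phi=np.arctan2(.057,.119);d=np.array([np.cos(phi),np.sin(phi)])
for nm,P,b in [('pre',pot-.1*d,phi),('con',pot-.05*d,phi),('end',rest-.05*d,phi),('end0',rest-[.05,0],0)]:
    for h in (.2,.055):
        X=T((*P,h)); print(nm,X,arm.ik(X,down(Q[2]+b-np.pi/2)))
im=arm.snapshot('wrist');cv2.imwrite('pics/w1.png',im)
im=arm.snapshot('top');cv2.imwrite('pics/t1.png',im)
E
```

```text
4.825 [ 0.383 -0.325  0.275] [ 0.772 -0.635 -0.    -0.   ] 0.0851205670278144 [-0.147 -1.106 -0.433]
pre [ 0.444 -0.37   0.2  ] [ 0.595  0.387  0.01   1.732 -0.004  1.023 -0.803]
pre [ 0.444 -0.37   0.055] [ 0.6    0.56   0.004  1.87  -0.003  0.712 -0.804]
con [ 0.493 -0.362  0.2  ] [ 0.549  0.44  -0.005  1.646  0.003  1.056 -0.866]
con [ 0.493 -0.362  0.055] [ 0.552  0.602 -0.009  1.782  0.007  0.758 -0.87 ]
end [ 0.624 -0.341  0.2  ] [ 0.449  0.601 -0.041  1.368  0.025  1.173 -1.004]
end [ 0.624 -0.341  0.055] [ 0.451  0.735 -0.043  1.504  0.037  0.904 -1.013]
end0 [ 0.625 -0.319  0.2  ] [ 0.396  0.584 -0.001  1.398  0.     1.159 -1.461]
end0 [ 0.625 -0.319  0.055] [ 0.403  0.721 -0.013  1.533  0.011  0.888 -1.469]
```

View pics/w1.png

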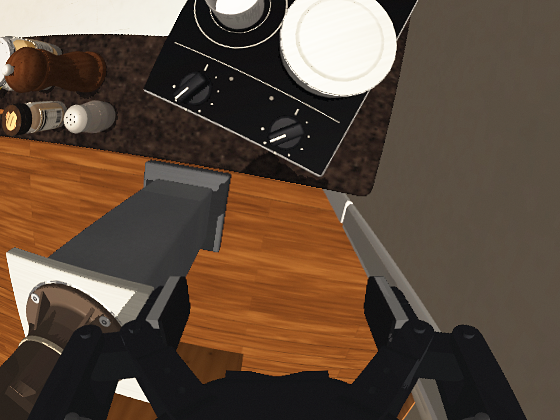

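View pics/t1.png

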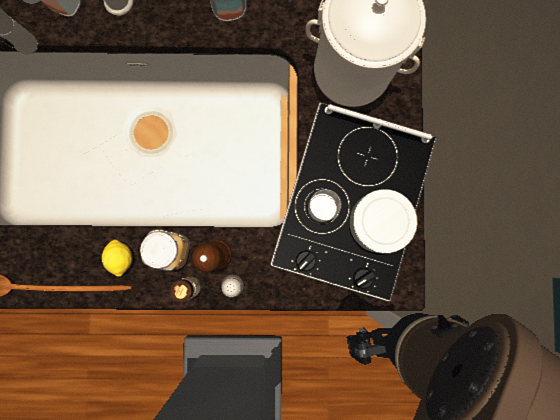

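The wrist view shows the dials at (190,88) and (287,132), with the pot at (340,45) and all of it reachable. I'll check the pot from the wrist, then descend behind it with the jaws straddling it.

```bash
python3 - <<'E'
from h import *
np.set_printoptions(precision=4,suppress=True)
for n in ['pot','pot_lid','steel_cup','dial_right_grip','dial_left_grip']:
    r=arm.place_of(n,'wrist'); print(n,[(round(d['p'],2),toworld(d['position'],'wrist'),Tinv(toworld(d['position'],'wrist'))) for d in r[:2]])
# lid outline top cam
im=cv2.imread('pics/t1.png'); g=im.min(axis=2)[180:262,345:425]
m=(g>165).astype(np.uint8); cs,_=cv2.findContours(m,0,1); c=max(cs,key=cv2.contourArea)
e=cv2.fitEllipse(cv2.convexHull(c)); p=np.array(e[0])+[345,180]; X=pix2plane(p,.107,'top'); print(e,X,Tinv(X))
b=np.radians(12);d=np.array([np.cos(b),np.sin(b)])
P=np.array([-.03,-.056])-.066*d
X=T((*P,.2)); q=down(Q[2]+b-np.pi/2)
arm.move_to(X,q)
im=arm.snapshot('wrist');cv2.imwrite('pics/w2.png',im)
print(arm.get_obs()['time'],X,arm.movel(T((*P,.115)),rate=.15,stop_force=6))
im=arm.snapshot('wrist');cv2.imwrite('pics/w3.png',im)
im=arm.snapshot('scene');cv2.imwrite('pics/s3.png',im)
E
```

```text
pot []
pot_lid [(0.63, array([ 0.5464, -0.3559,  0.1056]), array([-0.0259, -0.0577]))]
steel_cup [(0.71, array([ 0.5735, -0.2436,  0.0481]), array([-0.0316,  0.0576]))]
dial_right_grip [(0.65, array([ 0.4383, -0.3226,  0.0709]), array([-0.139 , -0.0562]))]
dial_left_grip [(0.75, array([ 0.469 , -0.2138,  0.0721]), array([-0.1402,  0.0569])), (0.16, array([ 0.5836, -0.3136,  0.0005]), array([-0.0021, -0.0066]))]
((39.712345123291016, 40.744422912597656), (62.716670989990234, 63.58260726928711), 129.2250518798828) [ 0.5443 -0.353   0.107 ] [-0.0287 -0.0555]
5.7833 [ 0.4771 -0.3481  0.2   ] False
```

View pics/w3.png

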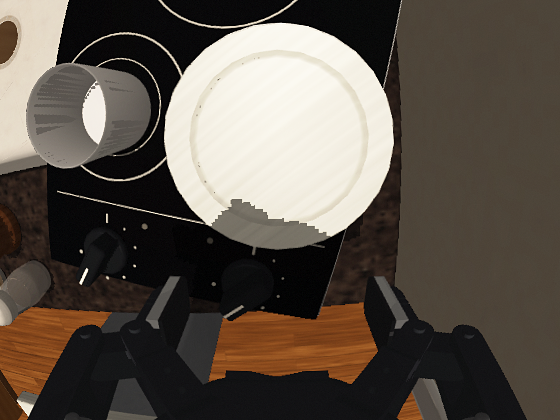

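View pics/s3.png

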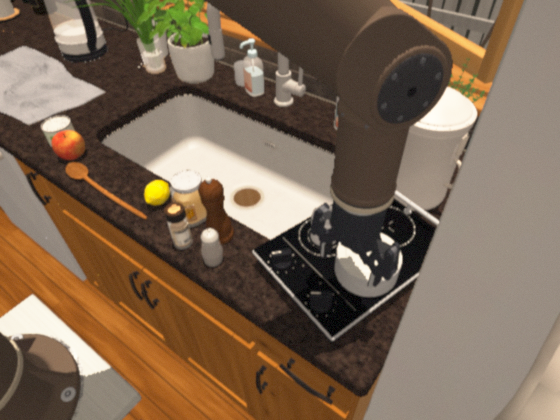

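The fingers straddle the rear of the pot, clear of the dial at (245,285). The lid is at hob (-28,-56) and the dials match the model. Now I'll descend and push in small waypoints.

```bash
cat > push.py <<'E'
from h import *
np.set_printoptions(precision=4,suppress=True)
def pose(p,bdeg,s,h=.054):
    b=np.radians(bdeg); P=np.array(p)-s*np.array([np.cos(b),np.sin(b)])
    return T((*P,h)),down(Q[2]+b-np.pi/2)
def st(msg=''):
    o=arm.get_obs(); print(msg,round(o['time'],2),o['tcp_pos'],Tinv(o['tcp_pos']),o['ft_force'])
E
python3 - <<'E'
from push import *
P0=np.array([-.029,-.056])
X,q=pose(P0,12,.066); print(arm.movel(X,rate=.1,stop_force=5)); st('down')
X,q=pose(P0,12,.045); print(arm.movel(X,rate=.02,stop_force=1.5)); st('contact')
cv2.imwrite('pics/w4.png',arm.snapshot('wrist'));cv2.imwrite('pics/s4.png',arm.snapshot('scene'))
E
```

```text
False
down 7.36 [ 0.4784 -0.3485  0.0544] [-0.0932 -0.0698] [-0.7128 -0.5317 -0.7505]
True
contact 8.15 [ 0.4945 -0.3496  0.0535] [-0.0775 -0.0663] [ 0.298   0.0087 -0.8767]
```

View pics/w4.png

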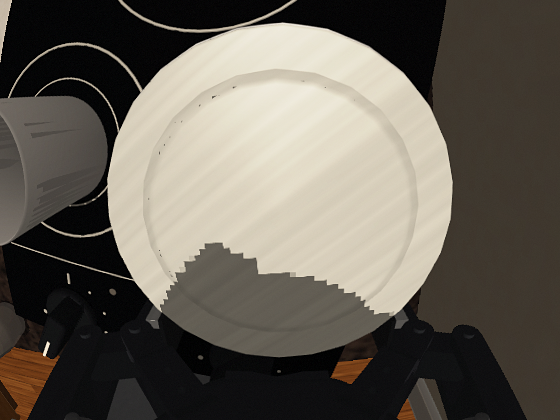

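View pics/s4.png

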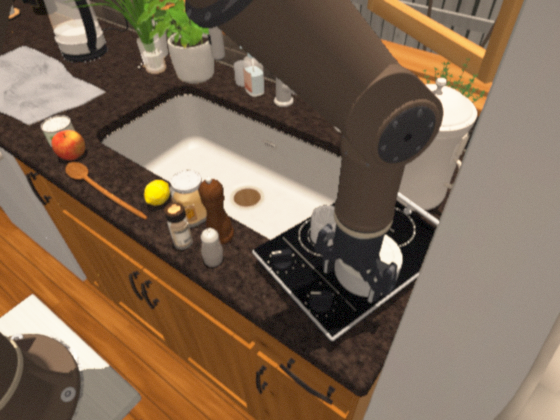

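Contact is at a 49.6 mm standoff, which matches the geometry (50.5), and the lid is centred between the fingers. Pushing.

```bash
python3 - <<'E'
from push import *
P0=np.array([-.029,-.056]); P1=np.array([.079,-.003])
S=.0497
for f,b in [(.1,17),(.22,21.5),(.35,25),(1,25)]:
    X,q=pose(P0+f*(P1-P0),b,S); r=arm.movel(X,rot=q,rate=.03,stop_force=20); st(f'{f} {r}')
    if r: break
cv2.imwrite('pics/w5.png',arm.snapshot('wrist'));cv2.imwrite('pics/s5.png',arm.snapshot('scene'));cv2.imwrite('pics/t5.png',arm.snapshot('top'))
E
```

```text
0.1 False 8.81 [ 0.5066 -0.3519  0.054 ] [-0.0653 -0.0651] [-0.2738 -1.2605  0.6349]
0.22 False 9.44 [ 0.5208 -0.3533  0.0541] [-0.0512 -0.0624] [-0.7867 -0.7103  0.3297]
0.35 False 10.12 [ 0.5367 -0.3535  0.054 ] [-0.0358 -0.0582] [-1.0675 -1.4562 -0.2313]
1 False 12.88 [ 0.6133 -0.3404  0.054 ] [ 0.0339 -0.024 ] [-4.2982 -0.4314  0.6466]
```

View pics/w5.png

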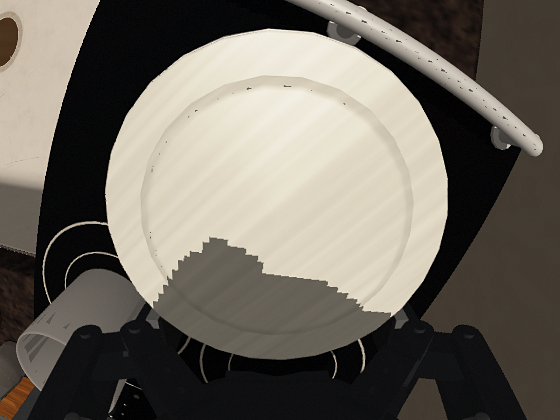

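View pics/s5.png

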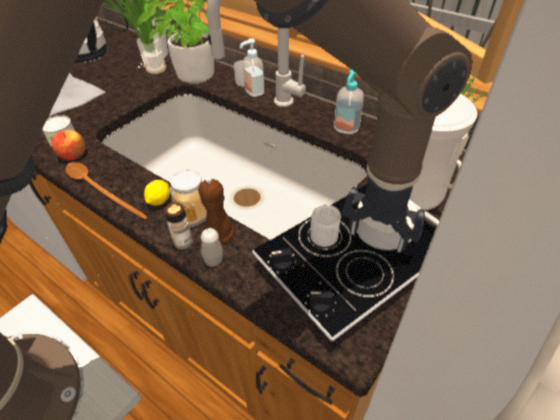

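View pics/t5.png

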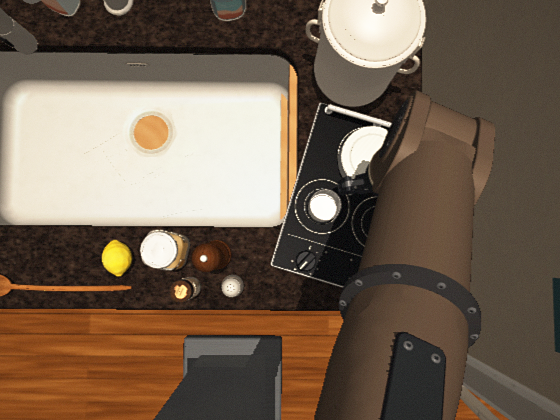

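```bash
python3 - <<'E'
from push import *
S=.0497
for p,b in [((.081,-.002),16),((.083,-.001),8),((.085,0),0)]:
    X,q=pose(p,b,S); r=arm.movel(X,rot=q,rate=.02,stop_force=20); st(f'{p} {r}')
X,q=pose((.095,0),0,S); r=arm.movel(X,rate=.012,stop_force=7); st(f'push {r}')
cv2.imwrite('pics/w6.png',arm.snapshot('wrist'))
X,q=pose((.088,0),0,S+.03); arm.movel(X,rate=.04); st('back')
arm.movel(X+[0,0,.15],rate=.2)
arm.goto_joints([0.95,0.05,0,1.95,0,1.1416,-0.9]); st('clear')
cv2.imwrite('pics/t6.png',arm.snapshot('top'));cv2.imwrite('pics/s6.png',arm.snapshot('scene'));cv2.imwrite('pics/w7.png',arm.snapshot('wrist'))
for c in ['top','scene']:
  for n in ['pot','pot_lid','steel_cup','rest_mark']:
    r=arm.place_of(n,c); print(c,n,[(round(d['p'],2),toworld(d['position'],c),Tinv(toworld(d['position'],c))) for d in r[:1]])
E
python3 - <<'E'
import cv2
im=cv2.imread('pics/t6.png')[90:310,260:445]; cv2.imwrite('pics/t6z.png',cv2.resize(im,None,fx=2.7,fy=2.7,interpolation=cv2.INTER_CUBIC))
im=cv2.imread('pics/s6.png')[170:310,245:445]; cv2.imwrite('pics/s6z.png',cv2.resize(im,None,fx=4,fy=4,interpolation=cv2.INTER_CUBIC))
E
```

```text
(0.081, -0.002) False 13.59 [ 0.6158 -0.3318  0.0542] [ 0.0339 -0.0151] [0.0002 0.06   0.7113]
(0.083, -0.001) False 14.13 [ 0.6176 -0.3247  0.0539] [ 0.0336 -0.0077] [-1.4565  1.7076 -0.9628]
(0.085, 0) False 14.68 [ 0.6213 -0.3178  0.054 ] [ 0.0353 -0.    ] [-0.9228  1.5799 -0.6096]
push True 15.25 [ 0.626  -0.3193  0.0533] [ 0.0402 -0.0002] [-0.9267  0.0325  0.5421]
back 16.21 [ 0.5957 -0.3102  0.0541] [0.0085 0.    ] [-0.0527  0.0194 -0.574 ]
clear 18.62 [ 0.2001 -0.3701  0.285 ] [-0.3541 -0.1689] [0.132  0.3274 0.8127]
top pot []
top pot_lid [(0.64, array([ 0.6778, -0.3315,  0.1033]), array([0.0933, 0.0027]))]
top steel_cup [(0.59, array([ 0.5764, -0.2468,  0.0518]), array([-0.0278,  0.0554]))]
top rest_mark []
scene pot [(0.59, array([ 0.6731, -0.3361,  0.0509]), array([ 0.0901, -0.003 ]))]
scene pot_lid [(0.76, array([ 0.6744, -0.3307,  0.0989]), array([0.0898, 0.0025]))]
scene steel_cup [(0.68, array([ 0.571 , -0.2451,  0.0505]), array([-0.0335,  0.0555]))]
scene rest_mark []
```

View pics/t6z.png

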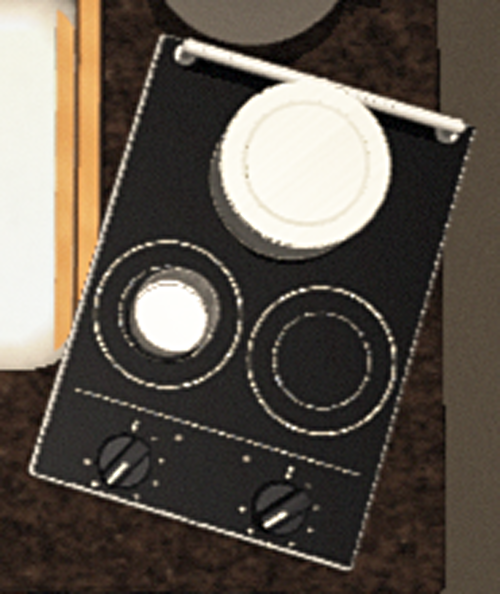

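View pics/s6z.png

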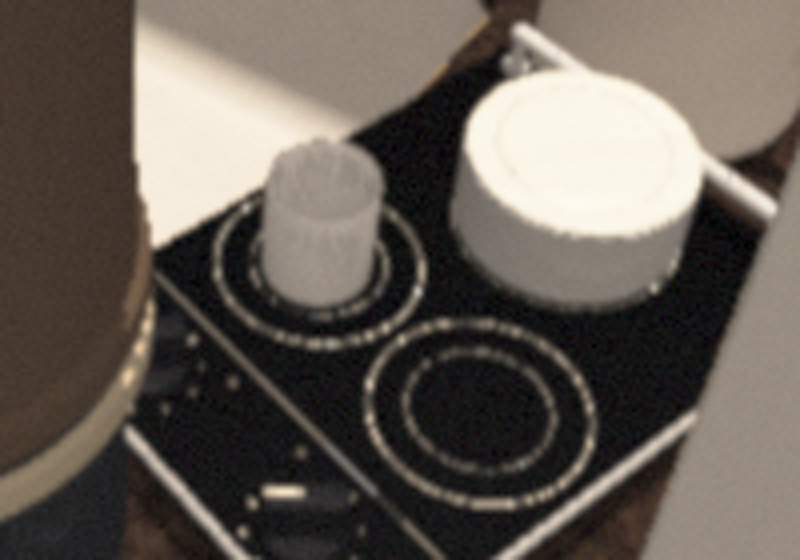

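View pics/w6.png

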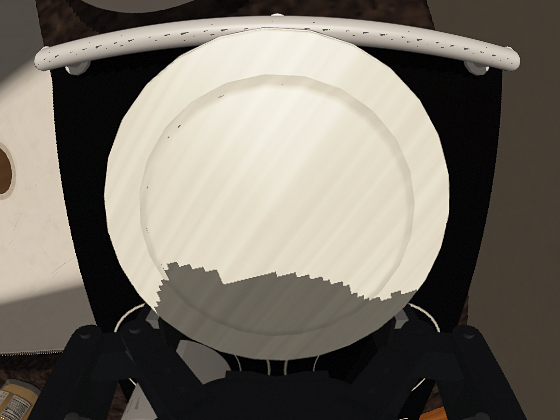

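```bash
python3 - <<'E'
from h import *
np.set_printoptions(precision=4,suppress=True)
im=cv2.imread('pics/t6.png')
x0,y0=335,112
g=im.min(axis=2)[y0:195,x0:410]
m=(g>165).astype(np.uint8)
# exclude rail: mask by projecting; take points below rail only
cs,_=cv2.findContours(m,0,1); c=max(cs,key=cv2.contourArea).reshape(-1,2)+[x0,y0]
H=np.array([Tinv(pix2plane(p,.107,'top')) for p in c.astype(float)])
from scipy.optimize import least_squares
k=(H[:,0]<.125)&(abs(H[:,1])<.07); A=H[k]
r=least_squares(lambda q:np.hypot(A[:,0]-q[0],A[:,1]-q[1])-q[2],[.089,0,.057],loss='soft_l1',f_scale=.001);print(r.x,len(A))
# rail ends: project model
for y in (-.098,0,.098): print(proj(T((.152,y,.078)),'top'), proj(T((.147,y,.078)),'scene'))
v=im.copy(); v=cv2.resize(v[90:200,310:445],None,fx=5,fy=5,interpolation=cv2.INTER_CUBIC)
cv2.imwrite('pics/rail.png',v)
E
```

```text
[0.0887 0.001  0.0562] 133
[428.9804 136.726 ] [445.8887 231.6009]
[379.1871 121.8585] [406.9429 203.4121]
[329.5328 107.0325] [372.7189 178.6409]
```

View pics/rail.png

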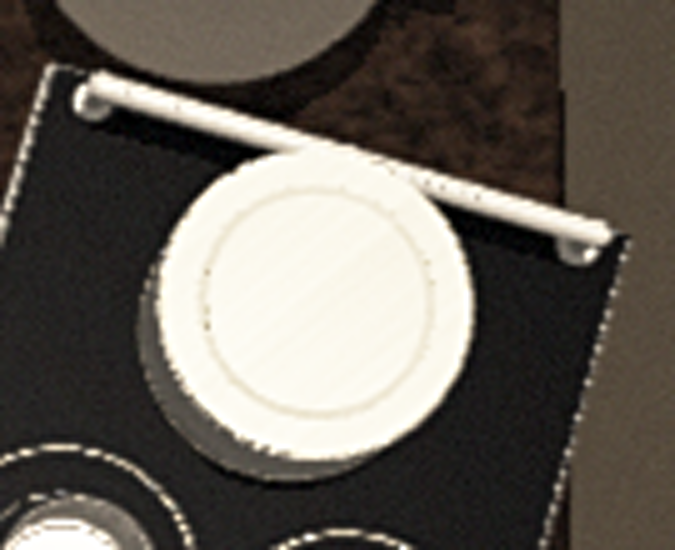

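View pics/w7.png

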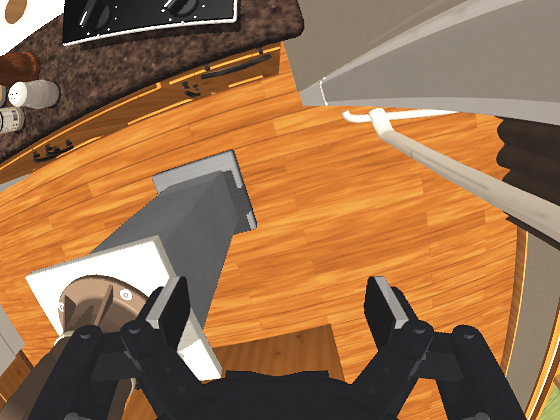

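The pot measures at hob (88.7, 1.0) mm against a target of (89, 0), with the lid on. I'll do one more gentle confirming press against the rail, since the stop could have been static friction.

```bash
python3 - <<'E'
from push import *
X,q=pose((.089,0),0,.062,.17); arm.move_to(X,q); st('above')
X,q=pose((.089,0),0,.062); arm.movel(X,rate=.2); 
X,q=pose((.089,0),0,.052); arm.movel(X,rate=.03);st('near')
for k in range(1,12):
    X,q=pose((.089,0),0,.052-.001*k); r=arm.movel(X,rate=.015,stop_force=10); o=arm.get_obs(); f=Ro.from_euler('z',-Q[2]).apply(o['ft_force']); print(k,r,Tinv(o['tcp_pos']),f,o['time'])
    if r or f[0]<-9: break
X,q=pose((.089,0),0,.07); arm.movel(X,rate=.06); arm.movel(X+[0,0,.13],rate=.2); st('up')
E
```

```text
above 20.77 [ 0.6125 -0.3171  0.1708] [ 0.0265 -0.0018] [ 0.2095 -0.2071  0.9902]
near 21.98 [ 0.6232 -0.3182  0.0541] [0.0372 0.0001] [-0.0718 -0.4126 -0.2716]
1 False [ 0.0379 -0.    ] [ 0.0862 -0.2142 -0.3686] 22.2333
2 False [0.039 0.   ] [-0.3171  0.2628  0.8199] 22.4833
3 False [ 0.04 -0.  ] [ 0.5163  0.3648 -0.2577] 22.7333
4 False [ 0.0405 -0.0002] [-2.678  -1.2017  0.8851] 22.9833
5 False [ 0.0406 -0.0002] [-7.4162 -0.3006  3.7439] 23.2333
6 False [ 0.0408 -0.0002] [-11.0932   0.0561   5.2754] 23.4833
up 24.83 [ 0.6051 -0.3129  0.1827] [0.0184 0.    ] [ 0.299  -0.198  -0.6921]
```

The force rose steadily to 11 N with the tool stalled at x=0.0407, so the pot is firmly on the rail. Next is the dial.

```bash
python3 - <<'E'
from push import *
X=T((-.139,-.057,.16)); a=np.radians(-146.3)
print(arm.ik(X,down(a)))
arm.goto_joints([.62,.35,0,1.85,0,.94,-1.9])
arm.move_to(X,down(a)); st(); print(arm.get_obs()['joint_positions'])
arm.move_gripper(.045)
cam=arm.camera_params('wrist'); 
im=arm.snapshot('wrist');cv2.imwrite('pics/w8.png',im); st()
np.savez('w8.npz',**{k:np.array(v) for k,v in cam.items()})
E
```

```text
[ 0.6163  0.3825 -0.1039  1.8528  0.0491  0.9087 -2.0638]
 25.98 [ 0.4406 -0.3208  0.1589] [-0.1373 -0.0539] [-0.6283 -0.9153  1.082 ]
[ 0.5404  0.3811 -0.0108  1.8576  0.0035  0.9042 -2.0189]
 26.51 [ 0.4379 -0.3236  0.1602] [-0.1391 -0.0573] [ 0.2191 -0.1703  0.7178]
```

View pics/w8.png

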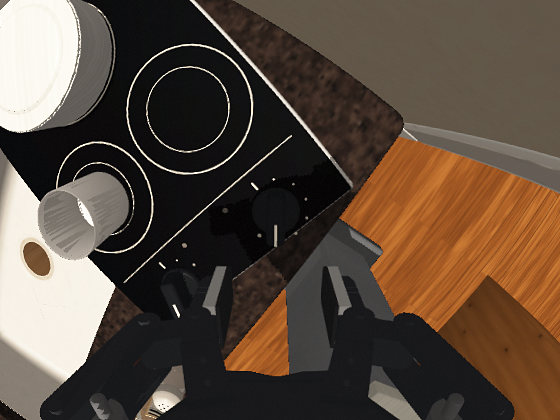

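```bash
python3 - <<'E'
from push import *
c=np.load('w8.npz');K=c['intrinsics'];R=c['R'];t=c['t'];o=-R.T@t
def wp(p,z):
    d=np.array(p)-K[:2,2]; th=np.hypot(*d)/K[0,0]; u=d/np.hypot(*d)
    ray=R.T@np.array([*(np.sin(th)*u),np.cos(th)]); return o+ray*(z-o[2])/ray[2]
im=cv2.imread('pics/w8.png'); g=im.min(axis=2)[215:256,262:290]; m=g>110
ys,xs=np.nonzero(m); print(len(xs))
pts=np.array([[x+262,y+215] for x,y in zip(xs,ys)],float); vx,vy,x0,y0=cv2.fitLine(pts.astype(np.float32),cv2.DIST_HUBER,0,.01,.01).ravel(); print(vx,vy,pts.min(0),pts.max(0))
ymin,ymax=pts[:,1].min(),pts[:,1].max()
A=wp((x0+vx/vy*(ymin-y0),ymin),.081);B=wp((x0+vx/vy*(ymax-y0),ymax),.081)
print(A,B,Tinv(A),Tinv(B),np.degrees(np.arctan2(*(B-A)[1::-1])),T((-.139,-.057,0)))
cv2.imwrite('pics/w8z.png',cv2.resize(im[160:280,210:370],None,fx=4.8,fy=4.8,interpolation=cv2.INTER_CUBIC))
E
```

```text
63
0.0017801076 0.9999984 [274. 225.] [276. 246.]
[ 0.4385 -0.3234  0.081 ] [ 0.4292 -0.3094  0.081 ] [-0.1385 -0.0569] [-0.1515 -0.0461] 123.66971324417327 [ 0.4381 -0.3233  0.    ]
```

View pics/w8z.png

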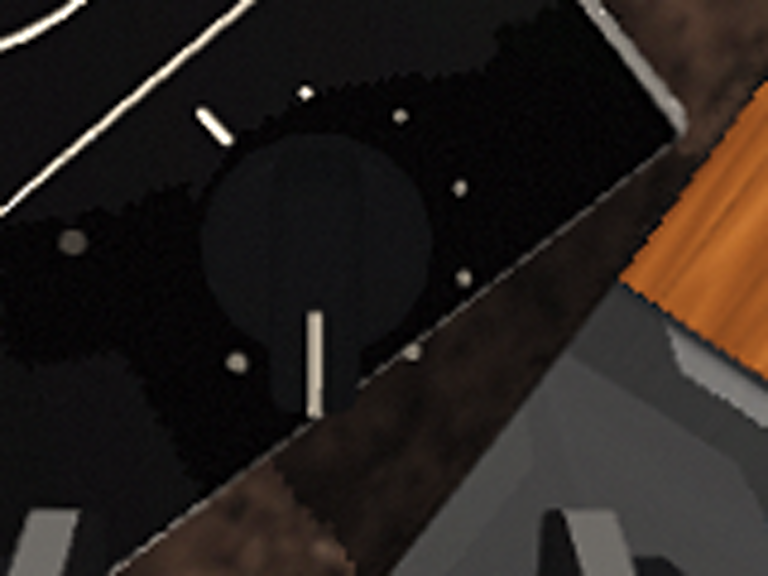

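The dial axis is at hob (-138.5,-57) and the line points to 123.7° world, which is about 3.84 rad. I'll grip the bar and turn it CCW by 220°.

```bash
python3 - <<'E'
from push import *
X=T((-.139,-.057,.0615)); 
print(arm.movel(X,rate=.12,stop_force=8)); st('down')
arm.move_gripper(0.0,20); o=arm.get_obs(); print('gap',o['finger_gap']); st('grip')
j=np.array(o['joint_positions']); tot=np.radians(220.0); print(j)
for f in [.15,.4,.7,.9,1]:
    k=j.copy(); k[6]+=f*tot; arm.goto_joints(k); o=arm.get_obs(); print(f,round(o['time'],2),o['tcp_pos'],o['ft_force'],o['moment'],o['finger_gap'])
    if np.linalg.norm(o['ft_force'])>25: break
for e in (1,2,3):
    k=j.copy(); k[6]+=tot+np.radians(e); arm.goto_joints(k); o=arm.get_obs(); print(e,round(o['time'],2),o['ft_force'],o['moment'],o['finger_gap'],o['joint_positions'][6]-k[6])
    if abs(o['moment'][2])>.5: break
E
```

```text
False
down 27.48 [ 0.4385 -0.3236  0.0621] [-0.1385 -0.0572] [ 0.5836 -0.5232  0.7778]
gap 0.013415769580721923
grip 27.86 [ 0.4388 -0.3234  0.0623] [-0.1383 -0.0568] [-0.4324  2.2661  6.3506]
[ 0.5459  0.5083 -0.0117  1.9476  0.0085  0.6843 -2.0241]
0.15 28.47 [ 0.4385 -0.3236  0.0623] [-0.1925 -1.5886  0.5384] [-0.2924  0.2192  0.008 ] 0.013670068788545271
0.4 29.38 [ 0.4386 -0.3242  0.0623] [-1.0793 -5.6285 -2.3327] [-1.2092  0.2278  0.0234] 0.013788003686818394
0.7 30.45 [ 0.4393 -0.3245  0.0624] [ 1.3359 -6.305  -5.5029] [-1.4376 -0.3218  0.0422] 0.013722555251850527
0.9 31.21 [ 0.4398 -0.3242  0.0624] [ 2.8091 -4.913  -7.0668] [-1.2049 -0.5465  0.0069] 0.013228871413946061
1 31.67 [ 0.4399 -0.324   0.0624] [ 4.0244 -5.3212 -6.3514] [-1.0697 -0.6145  0.012 ] 0.013170928012104292
1 31.92 [ 3.0814 -4.5546 -6.407 ] [-0.9454 -0.6055 -0.3425] 0.013510090241427575 -0.0030218606348852983
2 32.17 [ 2.9972 -3.594  -5.9067] [-0.9656 -0.6904 -0.5522] 0.013456675679417699 -0.0033030320504736643
```

The moment jumped to -0.55 N m, so the dial is at the stop. Releasing it and checking.

```bash
python3 - <<'E'
from push import *
arm.move_gripper(.045); st('open')
p=np.array(arm.get_obs()['tcp_pos']); arm.movel(p+[0,0,.1],rate=.15); st('up')
cv2.imwrite('pics/w9.png',arm.snapshot('wrist'))
arm.goto_joints([0.95,0.05,0,1.95,0,1.1416,0.5])
arm.dwell(.3)
cv2.imwrite('pics/t9.png',arm.snapshot('top'));cv2.imwrite('pics/s9.png',arm.snapshot('scene')); st('clear')
for n in ['pot_lid','steel_cup','salt_shaker','pepper_mill','jar_honey']:
    r=arm.place_of(n,'top'); print(n,[(round(d['p'],2),toworld(d['position'],'top')) for d in r[:1]])
E
python3 - <<'E'
import cv2
im=cv2.imread('pics/t9.png')[90:310,260:445]; cv2.imwrite('pics/t9z.png',cv2.resize(im,None,fx=2.7,fy=2.7,interpolation=cv2.INTER_CUBIC))
E
```

```text
open 32.58 [ 0.4388 -0.323   0.0623] [-0.1384 -0.0565] [-0.4147  0.4621 -0.0346]
up 33.39 [ 0.4383 -0.3227  0.1615] [-0.139  -0.0564] [-0.496   0.6591 -1.254 ]
clear 35.07 [ 0.1993 -0.37    0.285 ] [-0.355 -0.169] [0.9601 0.4689 0.1462]
pot_lid [(0.84, array([ 0.6783, -0.3339,  0.1059]))]
steel_cup []
salt_shaker [(0.91, array([ 0.4177, -0.069 ,  0.0011]))]
pepper_mill [(0.89, array([ 0.4781, -0.0425, -0.0003]))]
jar_honey [(0.25, array([ 0.4813, -0.0394,  0.0012]))]
```

View pics/t9z.png

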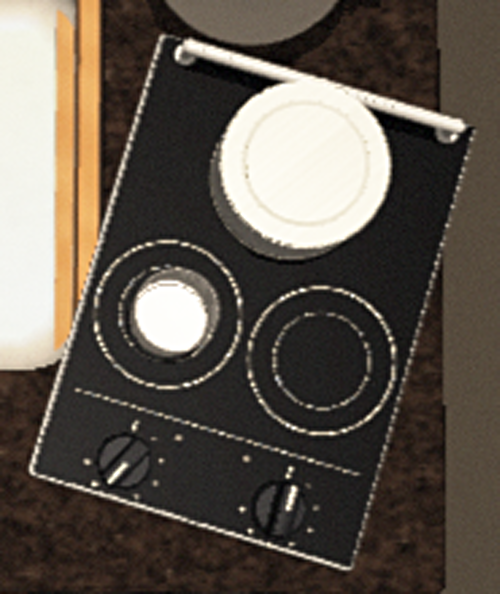

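View pics/w9.png

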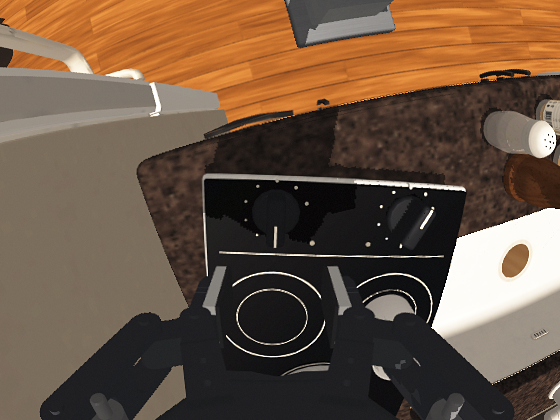

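View pics/s9.png

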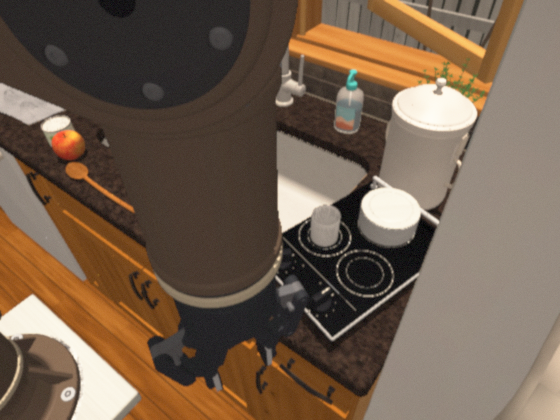

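The right dial's line (290,495) points at its off bar (291,470). The left dial, cup and pot with lid are unchanged. Handing in.

```bash
python3 -c "
from bench import arm
arm.hand_in(); print(arm.get_obs()['time'])"
```

```text
the job is handed in; nothing more can be done
the job is handed in; nothing more can be done
```

The job is done and handed in, with the robot clear of everything and the clock at about 35 s of the 61 s allowed.

- **Pot:** I pushed it with the open fingers from the right cooking zone to the resting ring, without lifting it. The lid stayed on.
    - **Position:** the top camera puts the lid's centre at hob (88.7, 1.0) mm, against a target of (89, 0).
    - **Rail contact:** I then pressed it gently against the rail again. The force rose to 11 N with almost no further travel, so it is against the rail. I pressed after taking that position; the final pictures show the pot unmoved.
- **Dial:** I turned the right dial about 220° back to its off stop. The torque rose sharply at the end of the turn, and the final pictures show its white line at the printed off bar.
- **Everything else:** in the final pictures the left dial is still on and the steel cup has not moved. The networks found the salt shaker and pepper mill within about 4 mm of where they started, which is their normal error.

**Checks that failed or disagreed:**
- In the last top picture the networks missed the cup and gave only a low-confidence result for the honey jar, close to the pepper mill. I checked the cup by eye. I did not re-check the jar, but the arm never went near it.
- The hob's corners came out 2–3 pixels inside my model of it. The error was the same on all sides, and the ring centres and dial positions fitted to about a pixel.

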